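# Clamp the painted panel in the craft-table holder

### The arm

A 6-joint arm with a two-finger parallel gripper is mounted at the origin on the work surface. World frame = base frame: x ahead of the robot, y to its left, z up, the work surface at z = 0. Lengths are in mm, angles in rad, forces in N, time in s.
With the tool pointing down it reaches from about 275 to 750 mm from the base axis. Payload 10.2 kg.
Tool frame: the origin (TCP) lies at the very end of the fingers, on their centre line; the grasp point (between the pads) lies 19 mm behind it (ctrl.grip_depth is the distance from the TCP to the grasp point, in mm); z points along the fingers, x is the direction in which the jaws open and shut, and the axes are right-handed (so a half turn about z gives the same grasp; the last joint's range is limited). The gripper opens to 85 mm and grips with 20 to 120 N. Pads are 22 mm wide; open, the fingers measure 114 mm over their backs; the gripper's body (76 mm by 85 mm) begins 54 mm behind the grasp point. The pads swing forward as they close: fully open they stand 13 mm farther back than shut.
Start: joints at [1.019, 0.313, 1.498, -0, 1.331, -0.223], TCP at [169.539, 496.878, 231.294] pointing down, gripper open.
Joint ranges: [-2.94, 2.94], [-0.97, 2.17], [0.19, 2.56], [-1.23, 4.37], [0.02, 3.11], [-2.88, 2.88]. Speed limits (rad/s): [2.39, 2.39, 3.01, 3.14, 3.14, 3.14].

### API

Orientations are given as a unit quaternion [w, x, y, z].
In Python, from rig import ctrl gives the robot as it stands.
- The arm moves only by the tool play_rows, never from a script. Its argument "motion" is a list of rows, each a list of 2 entries, a list of its own where there are three numbers: the shift along the tool's x, y, z in mm, then the turn, a rotation vector about the tool's x, y, z in degrees. A call has 1 to 20 rows; each row shifts and turns the commanded pose from where the row before left it, along the tool's axes as they then stand; what a row does not reach is not made up. A row lasts 1/12 s, in which the tool goes at most 41.7 mm and 7.16 degrees, less where a joint would pass 70% of its speed; a pose out of reach is approached as far as the arm can. A call with a gripper value outside its range is refused whole. "fingers" is the finger opening in mm, from 0 to 85.4, set as the call begins (left out, the last holds). The fingers move at their own pace and stop on an object; "squeeze" is the grip in N (left out, the last holds). Time passes only in rows, so rows that do not move let the fingers close. It gives the time, the measured TCP pose, the force and the opening at its end, in the units of the state.
- ctrl.sense(): the state, without advancing time (a new reading comes with each control period).
- ctrl.capture(name): name is "scene" or "side" or "wrist"; returns the picture (480x640x3 uint8, red, green, blue); there is no depth.
- ctrl.get_calibration(name): a dict with "K" (3x3 intrinsics, pixels), "R" (3x3) and "t" (3): a world point X has camera coordinates R X + t; the wrist camera has in their place "tool_from_camera" (4x4, takes a point from camera to tool coordinates, whose origin is the TCP and whose axes are the tool frame's). Camera axes: x right, y down, z forward; pixel columns grow to the right and rows downward; lengths in mm; the calibration is good to about 2 mm. A picture is of the moment at which its call begins: read the wrist's pose just before it. get_calibration takes no time and is no camera call.
- ctrl.finish_job(): hands the job in, once; it reports no verdict.
Trained networks look in the newest picture that a camera, given by its name, has taken for a name from the list of things; names that differ only in an ending like _2 or _b are one class to them, and where a whole thing is asked for, a point or a joint stands for the part that bears it (a point fixed in the world has none). Each returns a list of dicts, best first, with "p" (0 to 1); they miss things now and then, are a little off and sometimes report something else, mostly with a low value. They report only what shows in the picture. A call takes as long as a camera call. They do not tell look-alikes from the thing itself.
- ctrl.spot_in(camera, name): "position" ([column, row] as shares, 0 to 1, of the picture: columns of its width, rows of its height, amid what is visible of it).
The state is a dict: "time_s": time; "joints": joint angles; "dq": joint speeds; "tau": joint torques, N m; "eef_pos": TCP position; "ee_rot": TCP orientation; "force": force on the tool from outside, world axes, zero at the start; "wrist_torque": the same for the moment, N m; "grip_width": opening from 0.0 (shut) to 1.0 (fully open).
Only numpy, scipy, OpenCV 4.12 (cv2) and the standard library are available. Lean on these libraries where they do the work, as an engineer would, in place of code of your own. Each camera call takes 0.05 s, during which the arm holds its last target. There are 200 camera calls.

### The job

Clamp the loose picture panel in the wooden holder: lift the red release bar of the blue jaw and, keeping it lifted, slide the jaw so that its sprung rubber pad pushes the panel home against the wooden end stop and presses it there firmly (about 8 N, never as much as 15 N). Then let go so that the bar drops fully into the nearest notch and the jaw keeps the panel clamped (with 2 to 10 N). Leave everything else on the table as it is.

Things in the scene. Friction and masses are not known exactly. Their poses are not given: they have to be found in the camera images.
- holder: plywood board 240 (x) x 380 (y) x 18 mm fixed flat on the table, origin at the centre of its underside. Its y axis runs along the jaw's travel: the notched steel strip and the blue jaw are on its +y half, the wooden end stop crosses the -y end, the panel lies between.
- stop_mark (a point): middle of the end stop's range, on the board's top (holder y = -135 mm). The end stop (wood, 150 mm across x, 14 mm thick, 24 mm high) was bolted down by hand and is not measured: its face towards the panel lies anywhere within 35 mm of this mark along y.
- strip (a point): middle of the notched steel strip, on the board's top (holder y = 96 mm). The strip is 164 mm long in y, 18 mm wide, 16 mm high. Its notches are 6 mm apart; it is shifted along y by up to 3 mm either way, so where the notches lie is not known.
- jaw: blue sliding jaw, 82 mm in x, 56 mm in y, top plate 38 mm above the board; origin on the board's top, under the release bar; axes as the holder. Slides along holder y only (at x = 0), from y = 5 to 160 mm; starts at 122 to 150 mm; the panel is towards -y. Friction 0.3 N plus 80 N per m/s. Locked to the notches while the bar is down, free when it is lifted.
- pad_free (a point): a point of the jaw, 110 mm ahead (-y) of its origin, 9 mm above the board: centre of the front face of the jaw's black rubber pad while the pad is free. The pad (60 mm in x, 14 mm high) rides on two sprung rods: 0.8 N per mm of squeeze, hard end after 15 mm (12 N).
- bar_grip (a point): centre of the red release bar on top of the jaw: 70 mm in holder x, 14 mm in holder y (pinch here), 14 mm high; centre 90 mm above the table when seated. Beneath it are 27 mm of space above the jaw's top plate, except a central stem (10 x 7 mm) and two posts at x = +-14 mm, 8 mm in x, 16 mm in y, 14 mm tall.
- bar (a joint): lift of the release bar, m: 0 = fully down in a notch, 0.0035 = on a tooth (rarely, at the start), above 0.0045 = clear, 0.012 = upper end. A spring pulls it down with 5 N at 0, 7.4 N at the top. Let go between notches, it slips off the round tooth into a notch, up to 6 mm back (away from the panel), so the clamping force drops by up to 5 N; if it hangs on a tooth, press it down.
- panel: loose wooden panel with red rim and painted flowers, 120 (x) x 100 (y) x 15 mm (18 at the rim), 0.1 to 0.2 kg, lying flat on the board between pad and end stop; origin at the centre of its underside, axes nearly as the holder's. To be pushed towards the holder's -y.
- marker_black: black-capped white marker, 115 mm long, 17 mm thick, lying on the holder's board along its far edge; origin at the centre of its underside. To be left alone.
- marker_red: red-capped white marker, 115 mm long, lying on the table; origin at the centre of its underside. To be left alone.
- sanding_block: cork sanding block 28 x 60 x 22 mm on the holder's board near its edge on the robot's side; origin at the centre of its underside. To be left alone.
- blue_paint: small blue paint jar, 44 mm across, 65 mm tall, standing beyond the board; origin at the centre of its underside. To be left alone.
- glue_jar: white glue jar, 72 mm across, 90 mm tall; origin at the centre of its underside. To be left alone.
- yellow_paint: small yellow paint jar, 42 mm across, 60 mm tall; origin at the centre of its underside. To be left alone.
- brush_cup: brass-coloured cup of brushes, 74 mm across, brushes up to 210 mm tall; origin at the centre of its underside. To be left alone.
Mind the look-alikes: they are no part of the job. Several things have the shape of the panel; the one meant has the colours described above.

How it is judged (in metres and radians):
On the way, in this order (a step that is already met when the one before it is completed fails the run):
1. the release bar is lifted clear of the notches (more than 4.5 mm) (value of joint bar above 0.0045 m), for 0.1 s.
2. with the bar still held up, the pad presses the panel against the end stop (more than 4 N) (value of joint bar above 0.004 m and contact force between jaw and panel above 4 N), for 0.15 s.
At the end, for the whole second after the job is handed in: the release bar is fully down in a notch (lift under 1.5 mm), the jaw presses the panel against the end stop with 2 to 10 N, the panel lies flat on the board and square to it within 0.05 rad, jaw and panel are at rest (value of joint bar below 0.0015 m and contact force between jaw and panel between 2 and 10 N and linear speed of each of jaw, panel below 0.005 m/s and angle between the y axis of panel and the y axis of holder, either way round below 0.05 rad and z of panel in the frame of holder below 0.021 m and angle between panel's own z axis and vertical below 0.05 rad); the robot touches nothing.
It fails at once if the painted panel is pressed with more than 15 N (contact force between jaw and panel above 15 N).
It fails at once if one of the markers, jars, the sanding block or the brush cup is moved by more than 25 mm (distance of any of marker_black, marker_red, sanding_block, blue_paint, glue_jar, yellow_paint, brush_cup from where it was at the start of the episode above 0.025 m).
It also fails if it takes over 48 s, if anything falls off the work surface, if the arm or the gripper's body presses on something with over 40 N, if the wrist force passes 120 N, or if a joint passes its speed limit or range.

## Working session

There is one attempt and no reset: what is moved stays moved. The work goes in short steps, Python scripts to look and compute and a tool call to move; the robot and the scene stay as the last step left them, time stands still between calls to the robot, and variables do not carry over. Pictures are saved under pics/ and viewed, about 8 in all and at most 12, crops included, and the job is handed in when it is done.

Besides the shell and the picture viewer there is one more tool, called after ">>>" in YAML: its name, and indented under it one key for each argument. play_rows: Moves the arm, as the interface text tells. Its arguments: {"type":"object","properties":{"motion":{"type":"array"},"fingers":{"type":"number"},"squeeze":{"type":"number"}},"required":["motion"]}

```bash
mkdir -p pics; ls
python3 - <<'E'
from rig import ctrl
import cv2,numpy as np
s=ctrl.sense();print(s)
for c in("scene","side"):
    im=ctrl.capture(c);cv2.imwrite(f"pics/{c}0.png",im[:,:,::-1])
    k=ctrl.get_calibration(c);print(c,k)
    for n in("holder","jaw","bar_grip","panel","pad_free","strip"):
        try:print(n,[(round(d['p'],2),np.round(np.array(d['position'])*[640,480],1).tolist()) for d in ctrl.spot_in(c,n)][:4])
        except Exception as e:print(n,e)
E
```

```text
pics
{'time_s': 0.0, 'joints': array([ 1.01860923e+00,  3.13472538e-01,  1.49843502e+00, -7.88803462e-06,
        1.33102330e+00, -2.23383710e-01]), 'dq': array([ 0.00101943, -0.000129  , -0.00127127,  0.00085954, -0.00189061,
        0.00050187]), 'tau': array([ 7.38417675e-04, -4.12270153e+01, -2.59740865e+01, -1.47239180e-04,
        4.20306606e-03, -4.76114474e-05]), 'eef_pos': array([169.39264781, 496.64507618, 230.72432932]), 'ee_rot': array([ 2.62620423e-04,  8.13298341e-01,  5.81846509e-01, -6.15420902e-04]), 'force': array([0.35512138, 0.80443913, 0.37681753]), 'wrist_torque': array([0.00039359, 0.01892074, 0.01363329]), 'grip_width': 0.9982838824649785}
scene {'K': array([[521.44308856,   0.        , 314.94348149],
       [  0.        , 521.44308856, 236.13278023],
       [  0.        ,   0.        ,   1.        ]]), 'R': array([[-0.77823289,  0.62777152, -0.01601513],
       [ 0.47544215,  0.57234972, -0.6681097 ],
       [-0.41025398, -0.52755921, -0.74389042]]), 't': array([ 346.52634739, -118.29232784, 1439.92573795])}
holder []
jaw [(0.93, [317.2, 309.8])]
bar_grip [(0.71, [314.5, 300.8]), (0.55, [453.1, 355.2])]
panel [(0.89, [259.1, 276.2]), (0.7, [326.9, 156.8]), (0.61, [482.6, 299.9])]
pad_free [(0.86, [311.8, 306.4])]
strip [(0.98, [284.4, 302.2])]
side {'K': array([[499.44389481,   0.        , 323.14008638],
       [  0.        , 499.44389481, 230.95125919],
       [  0.        ,   0.        ,   1.        ]]), 'R': array([[ 0.84556312, -0.53377464, -0.01037548],
       [-0.29339348, -0.44835845, -0.84433108],
       [ 0.44603058,  0.71697932, -0.53572136]]), 't': array([-360.68153043,  196.00105069, 1220.35812295])}
holder [(0.92, [358.7, 255.1])]
jaw [(0.55, [335.6, 216.1])]
bar_grip [(0.49, [333.7, 202.2])]
panel [(0.93, [297.1, 362.3]), (0.62, [374.1, 242.1]), (0.58, [216.7, 223.6]), (0.35, [497.7, 295.7])]
pad_free [(0.97, [334.4, 215.7]), (0.25, [361.8, 253.7])]
strip [(0.6, [362.1, 251.0])]
```

View pics/scene0.png

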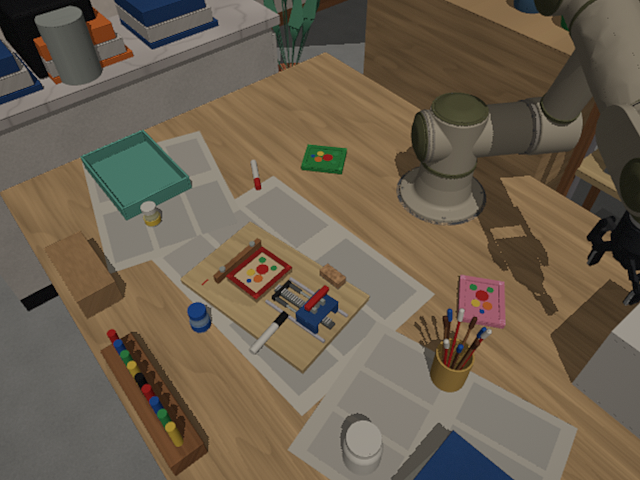

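View pics/side0.png

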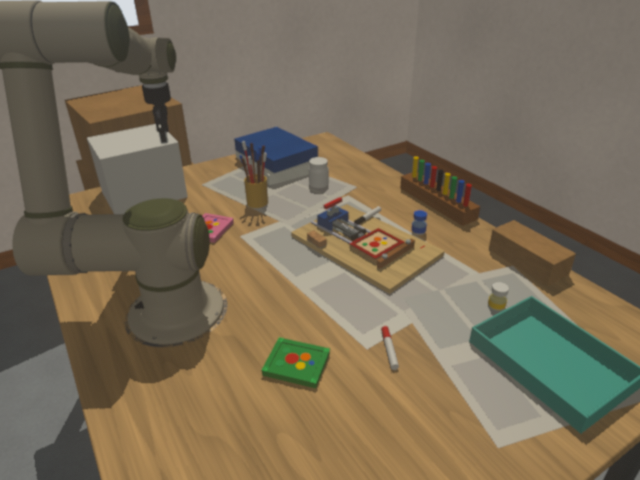

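Candidates for the panel: red rim at scene (259,273), green at (325,157) and pink at (482,300). I choose the red one, on the holder with the blue jaw. Next is a close crop, and rough positions from known heights.

```bash
cat > h.py <<'E'
from rig import ctrl
import cv2,numpy as np
from scipy.spatial.transform import Rotation as Ro
def ray(c,px,z,k=None):
    k=k or ctrl.get_calibration(c);R,t,K=k['R'],k['t'],k['K']
    d=R.T@np.linalg.inv(K)@np.array([px[0],px[1],1.]);o=-R.T@t
    return o+d*(z-o[2])/d[2]
def proj(c,X,k=None):
    k=k or ctrl.get_calibration(c);p=k['K']@(k['R']@np.array(X,float)+k['t']);return p[:2]/p[2]
def wristk(s):
    k=ctrl.get_calibration("wrist");q=s['ee_rot'];R=Ro.from_quat([q[1],q[2],q[3],q[0]]).as_matrix()
    T=np.eye(4);T[:3,:3]=R;T[:3,3]=s['eef_pos'];W=np.linalg.inv(T@k['tool_from_camera'])
    return dict(K=k['K'],R=W[:3,:3],t=W[:3,3])
E
python3 - <<'E'
from h import *
im=cv2.imread("pics/scene0.png")
cv2.imwrite("pics/crop0.png",cv2.resize(im[215:375,175:375],None,fx=3.75,fy=3.75,interpolation=cv2.INTER_CUBIC))
for p in [(183,278),(250,225),(368,298),(303,370)]:print(p,ray("scene",p,18).round(1))
print(ray("scene",(314.5,299),90),ray("side",(333,202.5),90),ray("scene",(259,273),33))
print(ctrl.get_calibration("wrist"))
E
```

```text
(183, 278) [ 700.4 -180.9   18. ]
(250, 225) [ 481.1 -222.2   18. ]
(368, 298) [402.3 139.7  18. ]
(303, 370) [627.2 186.9  18. ]
[528.8169064  104.37136192  90.        ] [531.2070612  109.02152857  90.        ] [558.42814959 -67.72355119  33.        ]
{'K': array([[404.44584702,   0.        , 317.24939707],
       [  0.        , 404.44584702, 239.4986293 ],
       [  0.        ,   0.        ,   1.        ]]), 'tool_from_camera': array([[ 9.99999907e-01,  3.27768913e-04,  2.81763968e-04,
         5.58559641e-01],
       [-3.91987926e-04,  9.62391250e-01,  2.71666943e-01,
        -6.87155484e+01],
       [-1.82123199e-04, -2.71667028e-01,  9.62391289e-01,
        -1.42061151e+02],
       [ 0.00000000e+00,  0.00000000e+00,  0.00000000e+00,
         1.00000000e+00]])}
```

View pics/crop0.png

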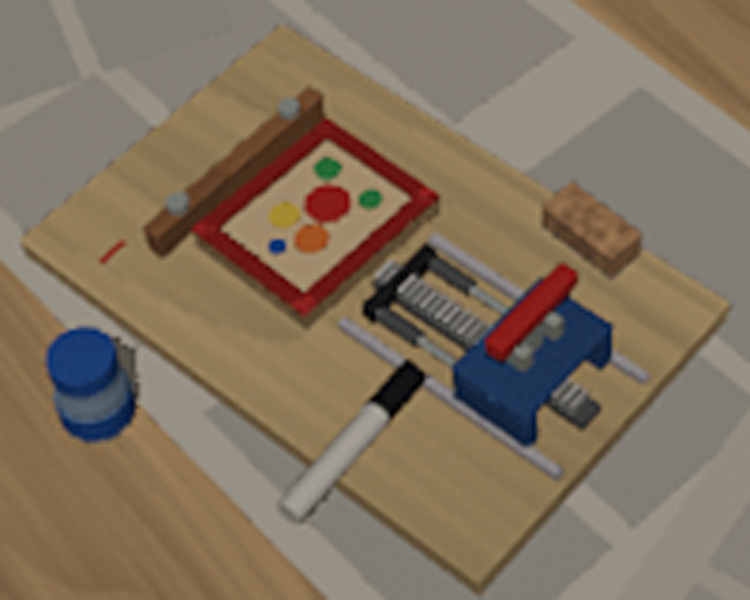

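The crop shows the red-rim panel against (or near) the dark end stop, and the blue jaw with its red bar at scene (317,298). The board yaw is about 11.8° and the bar is near (530,106). I'll rise above the brushes, turn, and go over the holder for a wrist view.

>>> play_rows:
  motion:
    - [[0,0,-14],[0,0,-6.1]]
    - [[0,0,-14],[0,0,-6.1]]
    - [[0,0,-14],[0,0,-6.1]]
    - [[0,0,-14],[0,0,-6.1]]
    - [[0,0,-14],[0,0,-6.1]]
  fingers: 60

```text
time_s: 1.12
eef_pos: [169.5, 496.8, 302.0]
ee_rot: [0.0, 0.63, 0.777, -0.0]
force: [0.3, 0.1, -0.4]
grip_width: 0.702
```

>>> play_rows:
  motion:
    - [[-25,13.6,0],[0,0,0]]
    - [[-25,13.6,0],[0,0,0]]
    - [[-25,13.6,0],[0,0,0]]
    - [[-25,13.6,0],[0,0,0]]
    - [[-25,13.6,0],[0,0,0]]
    - [[-25,13.6,0],[0,0,0]]
    - [[-25,13.6,0],[0,0,0]]
    - [[-25,13.6,0],[0,0,0]]
    - [[-25,13.6,0],[0,0,0]]
    - [[-25,13.6,0],[0,0,0]]
    - [[-25,13.6,0],[0,0,0]]
    - [[-25,13.6,0],[0,0,0]]
    - [[-25,13.6,0],[0,0,0]]
    - [[-25,13.6,0],[0,0,0]]
    - [[-25,13.6,0],[0,0,0]]
    - [[-25,13.6,0],[0,0,0]]
    - [[-25,13.6,0],[0,0,0]]
    - [[-25,13.6,0],[0,0,0]]
    - [[-25,13.6,0],[0,0,0]]
    - [[-25,13.6,0],[0,0,0]]

```text
time_s: 2.78
eef_pos: [537.7, 60.9, 301.3]
ee_rot: [0.0, 0.632, 0.775, 0.0]
force: [0.9, -0.2, 0.1]
grip_width: 0.701
```

>>> play_rows:
  motion:
    - [[0,0,15],[0,0,0]]
    - [[0,0,15],[0,0,0]]
    - [[0,0,0],[0,0,0]]
    - [[0,0,0],[0,0,0]]

```text
time_s: 3.12
eef_pos: [536.8, 62.2, 271.2]
ee_rot: [-0.0, 0.632, 0.775, -0.0]
force: [-0.1, -0.4, 0.2]
grip_width: 0.706
```

Run:
```python
from h import *
s=ctrl.sense();im=ctrl.capture("wrist");cv2.imwrite("pics/w1.png",im[:,:,::-1])
k=wristk(s);print(s['time_s'],s['eef_pos'],s['ee_rot'],s['joints'],s['force'])
np.savez("w1.npz",**k)
for n,z in(("bar_grip",90),("panel",33),("pad_free",27),("strip",34),("jaw",56)):
    for d in ctrl.spot_in("wrist",n):
        p=np.array(d['position'])*[640,480];print(n,round(d['p'],2),p.round(1),ray(0,p,z,k).round(1))
```

```text
3.1167 [536.80560755  62.21026207 271.21927573] [-4.43544313e-04  6.31599745e-01  7.75294444e-01 -2.98977150e-04] [-1.01527747e-01  3.22530106e-01  1.38044921e+00 -1.18899022e-05
  1.43968308e+00 -1.87588884e+00] [-0.12364244 -0.36869502  0.24729774]
bar_grip 0.5 [323.   81.2] [437.5  46.6  90. ]
panel 0.66 [175.8 191. ] [555.  -69.9  33. ]
pad_free 0.91 [356.6 199. ] [528.8  99.9  27. ]
strip 0.75 [256.9 170.8] [520.7   2.1  34. ]
jaw 0.68 [356.5 198.3] [523.7  95.8  56. ]
```

View pics/w1.png

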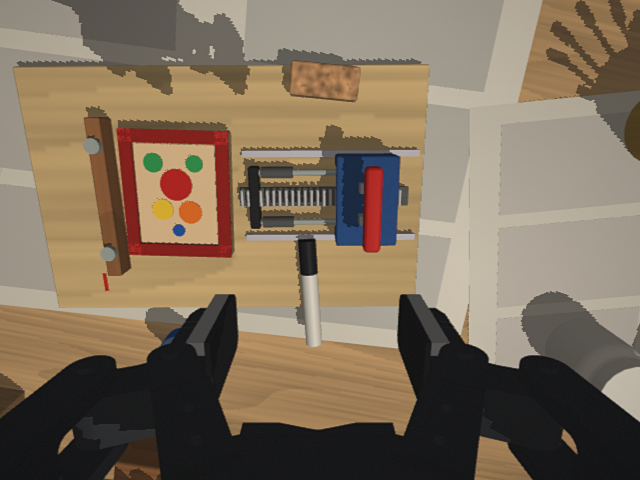

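The wrist view shows the bar top at about (366–382, 168–251), the pad face at x≈250, the red-rim panel at (122–232, 128–256), the stop's face from (106,118) to (130,272), and the marker cap at (307,245). Now computing the poses.

Run:
```python
from h import *
d=np.load("w1.npz");k={a:d[a] for a in d}
def P(n,p,z):
    r=ray(0,p,z,k);print(n,r.round(1));return r
bar=[P("bar",p,97) for p in [(366,168),(382,168),(381,251),(363,251)]]
c=np.mean(bar,0);print("barcentre",c)
def ang(a,b): v=b-a;print("ang deg",np.degrees(np.arctan2(v[1],v[0])))
ang(P("r1",(243,150),26),P("r1",(418,153),26))
ang(P("r2",(246,237),26),P("r2",(413,236),26))
ang(P("far",(60,306),18),P("far",(414,302),18))
ang(P("near",(15,67),18),P("near",(428,65),18))
ang(P("stop",(106,118),42),P("stop",(130,272),42))
a=P("pan",(118,129),36);b=P("pan",(231,131),36);c2=P("pan",(233,257),36);e=P("pan",(129,256),36)
ang(a,b);ang(e,c2);ang(b,c2)
for n in("marker_black","blue_paint","sanding_block"):
  for q in ctrl.spot_in("wrist",n)[:2]:
    p=np.array(q['position'])*[640,480];print(n,q['p'],ray(0,p,30,k).round(1))
# bar red mask in other cameras
for cam in("scene","side"):
    print(cam,proj(cam,c),)
    im=ctrl.capture(cam).astype(int);m=(im[...,0]>110)&(im[...,1]<60)&(im[...,2]<60)
    u,v=proj(cam,c).astype(int);n_,l,st,ce=cv2.connectedComponentsWithStats(m.astype(np.uint8))
    for i in range(1,n_):
        if st[i,4]>15 and abs(ce[i]-[u,v]).max()<25:print(st[i],ce[i],ray(cam,ce[i],95))
```

```text
bar [493.   92.2  97. ]
bar [490.5 104.4  97. ]
bar [556.  120.1  97. ]
bar [558.9 105.6  97. ]
barcentre [524.5993842  105.57010985  97.        ]
r1 [505.3 -14.7  26. ]
r1 [474.8 146.5  26. ]
ang deg 100.7230972874437
r2 [588.3   1.2  26. ]
r2 [553.7 163.4  26. ]
ang deg 102.03435186558347
far [ 706.1 -181.8   18. ]
far [625.4 186.   18. ]
ang deg 102.3773862857196
near [ 475.1 -229.7   18. ]
near [397.6 136.4  18. ]
ang deg 101.94656406854962
stop [ 501.  -134.3   42. ]
stop [ 641.3 -102.1   42. ]
ang deg 12.904214019095757
pan [ 508.9 -126.1   36. ]
pan [490.  -26.3  36. ]
pan [607.9  -6.9  36. ]
pan [ 627.5 -106.9   36. ]
ang deg 100.70511498297087
ang deg 101.0974985081946
ang deg 9.320640303906856
marker_black 0.58 [627.   76.2  30. ]
blue_paint 0.62 [640.6 395.5  30. ]
blue_paint 0.5 [712.5 -61.5  30. ]
sanding_block 0.68 [433.2  46.4  30. ]
scene [316.36315935 296.38511437]
[305 286  24  24 180] [316.10555556 297.07777778] [525.26494195 105.48547085  95.        ]
side [331.7712227  201.50431047]
[325 199  16   8  41] [332.51219512 202.46341463] [525.20935174 102.49725582  95.        ]
```

>>> play_rows:
  motion:
    - [[11,-0.7,35],[0,0,0]]
    - [[11,-0.7,35],[0,0,0]]
    - [[11,-0.7,35],[0,0,0]]
    - [[11.5,-0.6,35],[0,0,0]]
    - [[0,0,0],[0,0,0]]
    - [[0,0,0],[0,0,0]]
    - [[0,0,0],[0,0,0]]

```text
time_s: 4.25
eef_pos: [526.7, 104.8, 133.5]
ee_rot: [0.001, 0.632, 0.775, 0.001]
force: [1.3, -0.0, 0.8]
grip_width: 0.703
```

Run:
```python
from h import *
s=ctrl.sense();im=ctrl.capture("wrist");cv2.imwrite("pics/w2.png",im[:,:,::-1])
k=wristk(s);print(s['time_s'],s['eef_pos'],s['force'])
a=im.astype(int);m=((a[...,0]>90)&(a[...,1]<60)&(a[...,2]<60)).astype(np.uint8)
n,l,st,ce=cv2.connectedComponentsWithStats(m)
e=np.array([[-.2096,.978],[.978,.2096]])
for i in range(1,n):
    if st[i,4]>200:
        ys,xs=np.where(l==i);r=cv2.minAreaRect(np.c_[xs,ys].astype(np.float32))
        w=ray(0,r[0],97,k);print(st[i],r,w.round(1),(e@(w-s['eef_pos'])[:2]).round(1))
        bx=np.array([e@(ray(0,p,97,k)-s['eef_pos'])[:2] for p in cv2.boxPoints(r)]);print(bx.round(1).tolist())
```

```text
4.25 [526.66543056 104.75351385 133.50839857] [ 1.28799968 -0.01204437  0.847155  ]
[   0  133  123  191 6973] ((61.0, 228.0), (190.0, 122.0), 90.0) [527.3 -13.8  97. ] [-116.   -24.2]
[[-134.5, -66.2], [-82.4, -65.8], [-95.0, 23.7], [-154.5, 23.3]]
[   4  194   50   47 1797] ((28.500003814697266, 217.00001525878906), (51.61879348754883, 43.133514404296875), 45.0) [525.1 -28.3  97. ] [-129.8  -29.4]
[[-144.6, -30.9], [-128.1, -44.6], [-114.9, -27.9], [-131.7, -13.6]]
[ 305  196   29  141 3898] ((319.0, 266.0), (140.0, 28.0), 90.0) [521.5 105.   97. ] [ 1.3 -5. ]
[[-4.7, -38.1], [7.7, -38.0], [8.0, 31.5], [-5.8, 31.4]]
```

View pics/w2.png

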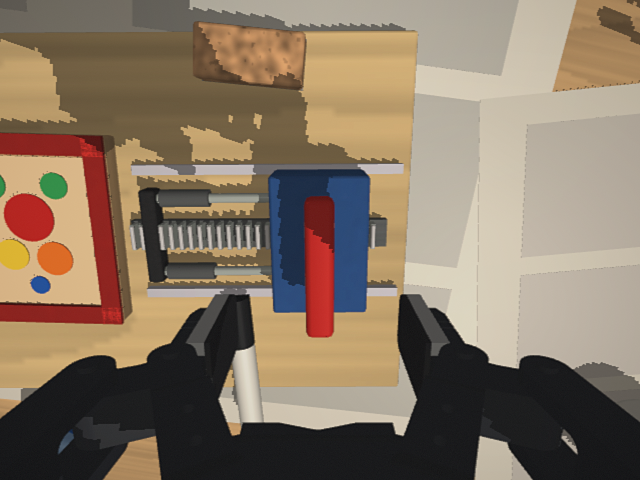

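The view shows the bar at (305–334, 196–337), 13 × 70 mm as it must be, offset by about 1 mm along tool x and −3 mm along tool y. Descending to TCP z≈76, above the posts' tops at 70.

>>> play_rows:
  motion:
    - [[0.4,-1,15],[0,0,0]]
    - [[0.4,-1,15],[0,0,0]]
    - [[0.4,-1,15],[0,0,0]]
    - [[0,0,11],[0,0,0]]
    - [[0,0,0],[0,0,0]]
    - [[0,0,0],[0,0,0]]
    - [[0,0,0],[0,0,0]]

```text
time_s: 4.88
eef_pos: [523.1, 105.6, 76.7]
ee_rot: [0.001, 0.632, 0.775, 0.001]
force: [0.2, 0.2, 0.7]
grip_width: 0.706
```

>>> play_rows:
  motion:
    - [[0,0,0],[0,0,0]]
    - [[0,0,0],[0,0,0]]
    - [[0,0,0],[0,0,0]]
    - [[0,0,0],[0,0,0]]
    - [[0,0,0],[0,0,0]]
    - [[0,0,0],[0,0,0]]
    - [[0,0,0],[0,0,0]]
    - [[0,0,0],[0,0,0]]
    - [[0,0,0],[0,0,0]]
    - [[0,0,0],[0,0,0]]
  fingers: 0
  squeeze: 40

```text
time_s: 5.72
eef_pos: [522.4, 105.7, 75.8]
ee_rot: [0.0, 0.632, 0.775, 0.0]
force: [-0.9, -1.9, 5.1]
grip_width: 0.154
```

Gripped: 13 mm opening, with little side force. Lifting 8 mm.

>>> play_rows:
  motion:
    - [[0,0,-2],[0,0,0]]
    - [[0,0,-2],[0,0,0]]
    - [[0,0,-2],[0,0,0]]
    - [[0,0,-2],[0,0,0]]
    - [[0,0,0],[0,0,0]]
    - [[0,0,0],[0,0,0]]
    - [[0,0,0],[0,0,0]]
    - [[0,0,0],[0,0,0]]

```text
time_s: 6.38
eef_pos: [522.2, 105.8, 83.2]
ee_rot: [0.0, 0.632, 0.775, 0.0]
force: [4.7, 1.8, -6.7]
grip_width: 0.155
```

Down-pull is 6.7 N, as the spring should give at about 7 mm lift. Sliding towards the panel.

>>> play_rows:
  motion:
    - [[-1.5,0,0],[0,0,0]]
    - [[-1.5,0,0],[0,0,0]]
    - [[-1.5,0,0],[0,0,0]]
    - [[-1.5,0,0],[0,0,0]]
    - [[-1.5,0,0],[0,0,0]]
    - [[-1.5,0,0],[0,0,0]]
    - [[-1.5,0,0],[0,0,0]]
    - [[-1.5,0,0],[0,0,0]]
    - [[-1.5,0,0],[0,0,0]]
    - [[-1.5,0,0],[0,0,0]]
    - [[-1,0,0],[0,0,0]]
    - [[0,0,0],[0,0,0]]
    - [[0,0,0],[0,0,0]]
    - [[0,0,0],[0,0,0]]

```text
time_s: 7.55
eef_pos: [525.6, 90.1, 83.3]
ee_rot: [0.0, 0.632, 0.775, 0.0]
force: [5.1, 1.2, -7.6]
grip_width: 0.154
```

Run:
```python
from h import *
s=ctrl.sense();im=ctrl.capture("wrist");cv2.imwrite("pics/w3.png",im[:,:,::-1])
e=np.array([[-.2096,.978],[.978,.2096]])
print(s['time_s'],s['eef_pos'],e@s['force'][:2],s['force'][2])
```

```text
7.55 [525.57937042  90.13202295  83.28704371] [0.08327061 5.27924137] -7.588542686859524
```

View pics/w3.png

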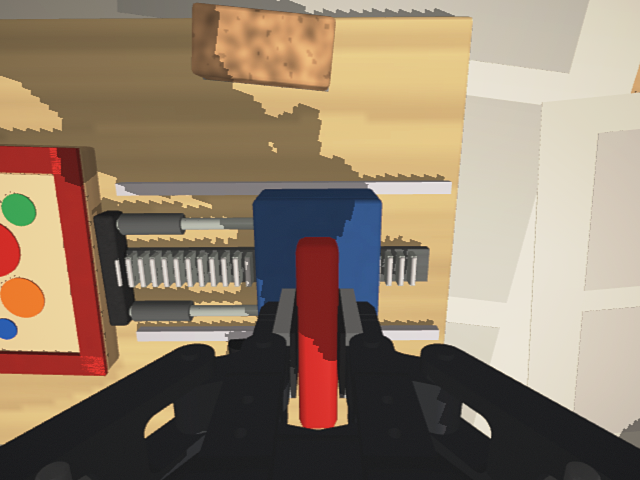

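The jaw follows, and the pad front (x≈100) is almost at the panel's edge (x≈105). The force along the slide is about 0. Continuing in small steps, watching the force.

>>> play_rows:
  motion:
    - [[-1,0,0],[0,0,0]]
    - [[-1,0,0],[0,0,0]]
    - [[-1,0,0],[0,0,0]]
    - [[-1,0,0],[0,0,0]]
    - [[-1,0,0],[0,0,0]]
    - [[0,0,0],[0,0,0]]
    - [[0,0,0],[0,0,0]]
    - [[0,0,0],[0,0,0]]

```text
time_s: 8.27
eef_pos: [526.6, 85.4, 83.3]
ee_rot: [0.0, 0.632, 0.775, 0.0]
force: [4.9, 1.4, -7.3]
grip_width: 0.151
```

>>> play_rows:
  motion:
    - [[-1,0,0],[0,0,0]]
    - [[-1,0,0],[0,0,0]]
    - [[-1,0,0],[0,0,0]]
    - [[0,0,0],[0,0,0]]
    - [[0,0,0],[0,0,0]]
    - [[0,0,0],[0,0,0]]

```text
time_s: 8.77
eef_pos: [527.2, 82.4, 83.3]
ee_rot: [0.0, 0.632, 0.775, 0.0]
force: [4.8, 1.6, -7.8]
grip_width: 0.153
```

>>> play_rows:
  motion:
    - [[-1,0,0],[0,0,0]]
    - [[-1,0,0],[0,0,0]]
    - [[-1,0,0],[0,0,0]]
    - [[0,0,0],[0,0,0]]
    - [[0,0,0],[0,0,0]]
    - [[0,0,0],[0,0,0]]

```text
time_s: 9.27
eef_pos: [527.8, 79.5, 83.3]
ee_rot: [0.0, 0.632, 0.775, 0.0]
force: [5.5, 2.7, -6.9]
grip_width: 0.155
```

Run:
```python
from h import *
s=ctrl.sense();im=ctrl.capture("wrist")
sc=ctrl.capture("scene")
a=cv2.resize(sc[215:375,175:375],(800,640),interpolation=cv2.INTER_CUBIC)[:300]
b=im[100:400,:400];o=np.zeros((600,800,3),np.uint8);o[:300]=a;o[300:,:400]=b
cv2.imwrite("pics/m4.png",o[:,:,::-1])
e=np.array([[-.2096,.978],[.978,.2096]])
print(s['time_s'],s['eef_pos'],e@s['force'][:2],s['force'][2])
```

```text
9.2667 [527.81220938  79.49749918  83.30261421] [1.47212043 5.91897161] -6.893865229632464
```

View pics/m4.png

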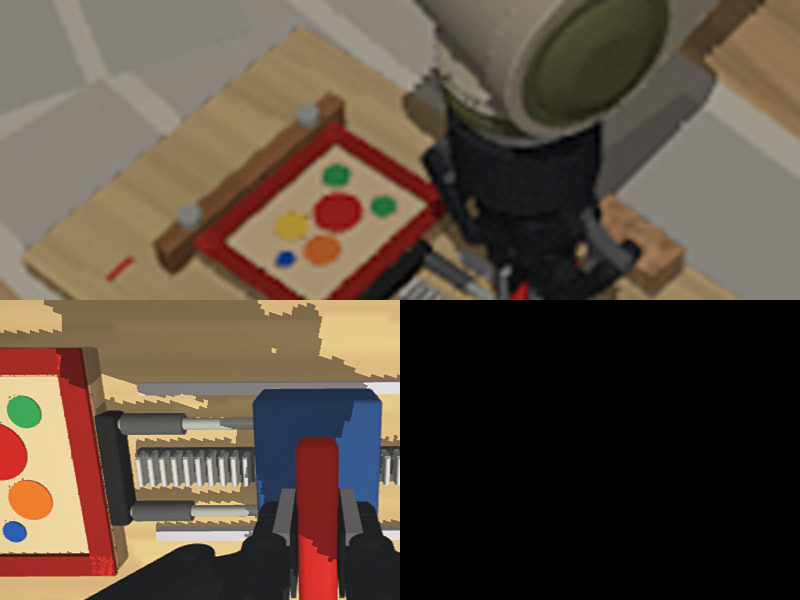

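The pad touches the panel and the panel now lies along the stop. The force has begun to rise (1.5 N). Going on.

>>> play_rows:
  motion:
    - [[-1,0,0],[0,0,0]]
    - [[-1,0,0],[0,0,0]]
    - [[-1,0,0],[0,0,0]]
    - [[-1,0,0],[0,0,0]]
    - [[0,0,0],[0,0,0]]
    - [[0,0,0],[0,0,0]]
    - [[0,0,0],[0,0,0]]

```text
time_s: 9.95
eef_pos: [528.6, 75.7, 83.3]
ee_rot: [0.0, 0.632, 0.775, 0.0]
force: [5.0, 3.5, -6.9]
grip_width: 0.155
```

>>> play_rows:
  motion:
    - [[-1,0,0],[0,0,0]]
    - [[-1,0,0],[0,0,0]]
    - [[-1,0,0],[0,0,0]]
    - [[0,0,0],[0,0,0]]
    - [[0,0,0],[0,0,0]]
    - [[0,0,0],[0,0,0]]

```text
time_s: 10.45
eef_pos: [529.1, 73.2, 83.3]
ee_rot: [-0.0, 0.632, 0.775, 0.001]
force: [5.6, 5.0, -7.8]
grip_width: 0.154
```

Run:
```python
from h import *
s=ctrl.sense();im=ctrl.capture("wrist")
a=cv2.resize(im[180:440,:430],(800,484));cv2.imwrite("pics/m5.png",a[:,:,::-1])
e=np.array([[-.2096,.978],[.978,.2096]])
for i in range(4):
    s=ctrl.sense();print(s['time_s'],s['eef_pos'],e@s['force'][:2],s['force'][2],s['wrist_torque']);ctrl.capture("wrist")
```

```text
10.5 [529.12011158  73.18832455  83.23733169] [3.75118476 5.77690934] -6.523899760297821 [ 0.76511269 -0.90352916  0.06158429]
10.55 [529.14200823  73.16591797  83.25507713] [3.75626208 6.56577263] -7.169616697800077 [ 0.8048147  -0.89187565  0.0716424 ]
10.6 [529.13070576  73.19194106  83.24810489] [3.62068816 6.27411674] -7.517628393269851 [ 0.80247092 -0.8701372   0.06435423]
10.65 [529.14384957  73.17792957  83.2665654 ] [3.9105271 5.5651082] -7.35942200446577 [ 0.76377364 -0.88945952  0.06985369]
```

View pics/m5.png

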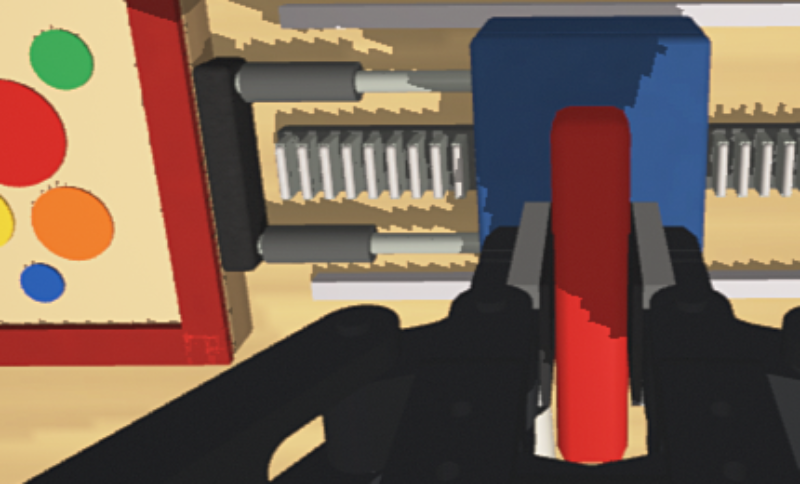

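Visible pad squeeze (about 4 mm) matches the 3.7 N reading, so 5 mm more should give about 7.5–8 N.

>>> play_rows:
  motion:
    - [[-1,0,0],[0,0,0]]
    - [[-1,0,0],[0,0,0]]
    - [[-1,0,0],[0,0,0]]
    - [[-1,0,0],[0,0,0]]
    - [[-1,0,0],[0,0,0]]
    - [[0,0,0],[0,0,0]]
    - [[0,0,0],[0,0,0]]
    - [[0,0,0],[0,0,0]]

```text
time_s: 11.37
eef_pos: [530.1, 68.8, 83.2]
ee_rot: [-0.001, 0.632, 0.775, 0.001]
force: [5.6, 9.1, -7.4]
grip_width: 0.155
```

```bash
cat > m.py <<'E'
from h import *
e=np.array([[-.2096,.978],[.978,.2096]])
for i in range(4):
    s=ctrl.sense();print(s['time_s'],s['eef_pos'].round(2),(e@s['force'][:2]).round(2),s['force'][2]);im=ctrl.capture("wrist")
E
python3 m.py
```

```text
11.3667 [530.08  68.85  83.23] [7.7  7.41] -7.354953051987325
11.4167 [530.05  68.85  83.24] [6.79 7.82] -7.012551666663199
11.4667 [530.04  68.86  83.22] [7.37 7.3 ] -7.405851140116042
11.5167 [530.03  68.86  83.21] [6.87 7.36] -6.570832130048943
```

>>> play_rows:
  motion:
    - [[-0.7,0,0],[0,0,0]]
    - [[-0.7,0,0],[0,0,0]]
    - [[0,0,0],[0,0,0]]
    - [[0,0,0],[0,0,0]]
    - [[0,0,0],[0,0,0]]

```text
time_s: 11.98
eef_pos: [530.3, 67.7, 83.2]
ee_rot: [-0.001, 0.632, 0.775, 0.001]
force: [5.8, 9.6, -7.3]
grip_width: 0.155
```

```bash
python3 m.py
```

```text
11.9833 [530.31  67.67  83.21] [8.21 7.65] -7.334876751274326
12.0333 [530.3   67.66  83.22] [7.37 7.5 ] -7.202583671208654
12.0833 [530.28  67.66  83.18] [8.09 7.36] -7.863811200131545
12.1333 [530.3   67.65  83.2 ] [8.32 7.63] -7.510730203264852
```

>>> play_rows:
  motion:
    - [[0,0,1],[0,0,0]]
    - [[0,0,1],[0,0,0]]
    - [[0,0,0],[0,0,0]]
    - [[0,0,0],[0,0,0]]

```text
time_s: 12.52
eef_pos: [530.3, 67.7, 81.2]
ee_rot: [-0.001, 0.632, 0.775, 0.001]
force: [4.8, 9.8, -7.7]
grip_width: 0.158
```

The press is about 8 N. Letting go.

>>> play_rows:
  motion:
    - [[0,0,0],[0,0,0]]
    - [[0,0,0],[0,0,0]]
    - [[0,0,0],[0,0,0]]
    - [[0,0,0],[0,0,0]]
    - [[0,0,0],[0,0,0]]
    - [[0,0,0],[0,0,0]]
    - [[0,0,0],[0,0,0]]
  fingers: 55

```text
time_s: 13.1
eef_pos: [530.3, 66.1, 81.4]
ee_rot: [0.0, 0.632, 0.775, -0.0]
force: [-0.3, 0.3, -0.0]
grip_width: 0.644
```

```bash
python3 m.py
python3 - <<'E'
from h import *
im=ctrl.capture("wrist")
a=cv2.resize(im[180:440,:430],(800,484));cv2.imwrite("pics/m6.png",a[:,:,::-1])
E
```

```text
13.1 [530.34  66.11  81.36] [ 0.35 -0.22] -0.009551220473119522
13.15 [530.32  66.15  81.31] [-0.4  -0.64] -0.4467754496951118
13.2 [530.32  66.17  81.31] [ 0.36 -0.32] 0.44108270019528834
13.25 [530.32  66.18  81.3 ] [-0.33 -1.36] 0.004798270926977826
```

View pics/m6.png

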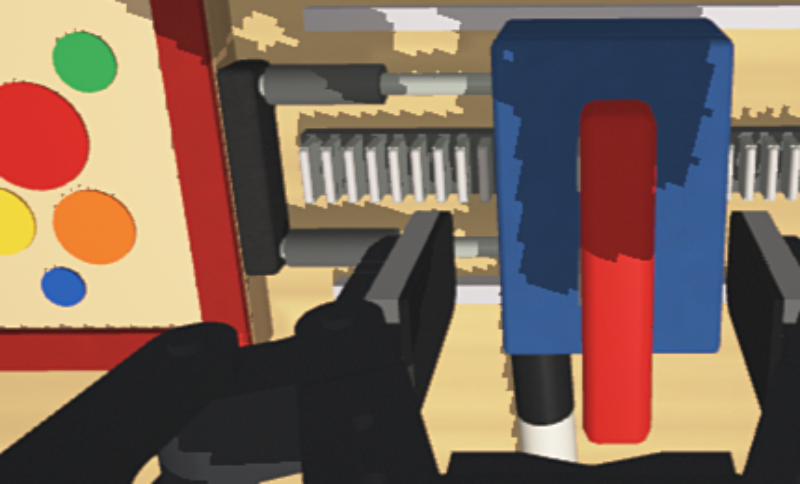

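The bar dropped and the jaw went back about 4 mm (bar at x≈619/1.86, pad still compressed by roughly 4–6 mm, so about 3–5 N). To be sure the bar is seated, I'll rise, close the fingers and gently touch the bar's top: 97 mm if seated, 100.5 mm if on a tooth.

>>> play_rows:
  motion:
    - [[0,0,-7],[0,0,0]]
    - [[0,0,-7],[0,0,0]]
    - [[0,0,-7],[0,0,0]]
    - [[0,0,-7],[0,0,0]]
    - [[5.5,0,-7],[0,0,0]]
    - [[0,0,0],[0,0,0]]

```text
time_s: 13.85
eef_pos: [529.8, 72.3, 118.1]
ee_rot: [0.001, 0.631, 0.775, 0.001]
force: [1.0, 0.2, -0.1]
grip_width: 0.649
```

>>> play_rows:
  motion:
    - [[0,0,0],[0,0,0]]
    - [[0,0,0],[0,0,0]]
    - [[0,0,0],[0,0,0]]
    - [[0,0,0],[0,0,0]]
    - [[0,0,0],[0,0,0]]
    - [[0,0,0],[0,0,0]]
    - [[0,0,0],[0,0,0]]
    - [[0,0,0],[0,0,0]]
    - [[0,0,3.5],[0,0,0]]
    - [[0,0,3.5],[0,0,0]]
    - [[0,0,3.5],[0,0,0]]
    - [[0,0,1.5],[0,0,0]]
    - [[0,0,0],[0,0,0]]
    - [[0,0,0],[0,0,0]]
  fingers: 0
  squeeze: 20

```text
time_s: 15.02
eef_pos: [529.2, 71.6, 104.2]
ee_rot: [-0.0, 0.632, 0.775, -0.0]
force: [-0.1, 0.1, -0.5]
grip_width: -0.003
```

```bash
python3 m.py
python3 - <<'E'
from h import *
im=ctrl.capture("wrist");cv2.imwrite("pics/w7.png",im[:,:,::-1])
E
```

```text
15.0167 [529.19  71.62 104.19] [ 0.09 -0.1 ] -0.5127943567491778
15.0667 [529.26  71.6  104.31] [ 0.46 -0.45] 0.4866949720874892
15.1167 [529.32  71.61 104.43] [-0.02 -0.13] -0.17901967987010128
15.1667 [529.32  71.58 104.42] [ 0.69 -0.33] 0.4007587273749937
```

View pics/w7.png

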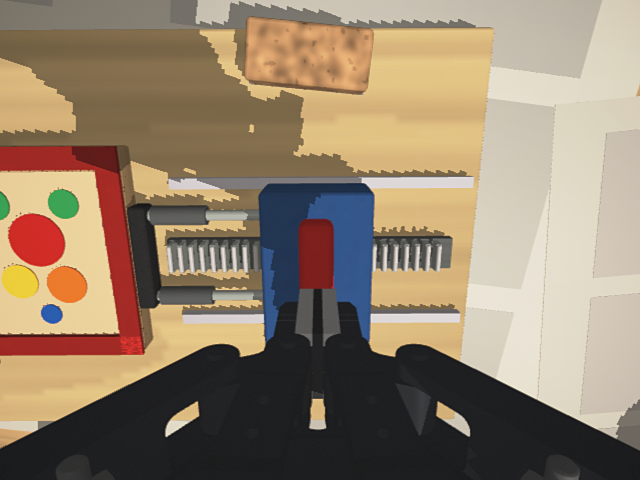

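The closed fingers are centred over the bar (299–333). Touching down slowly.

>>> play_rows:
  motion:
    - [[0,0,1],[0,0,0]]
    - [[0,0,1],[0,0,0]]
    - [[0,0,1],[0,0,0]]
    - [[0,0,1],[0,0,0]]
    - [[0,0,1],[0,0,0]]
    - [[0,0,0.5],[0,0,0]]
    - [[0,0,0],[0,0,0]]
    - [[0,0,0],[0,0,0]]

```text
time_s: 15.93
eef_pos: [529.2, 71.6, 98.8]
ee_rot: [-0.0, 0.632, 0.775, -0.0]
force: [-0.1, -0.9, 1.0]
grip_width: 0.0
```

>>> play_rows:
  motion:
    - [[0,0,0.5],[0,0,0]]
    - [[0,0,0.5],[0,0,0]]
    - [[0,0,0],[0,0,0]]
    - [[0,0,0],[0,0,0]]

```text
time_s: 16.27
eef_pos: [529.2, 71.6, 97.8]
ee_rot: [-0.0, 0.632, 0.775, -0.0]
force: [-0.3, 0.5, 1.0]
grip_width: -0.003
```

There is no contact at 97.8 mm, so the bar is below the on-tooth height of 100.5 and is seated. Retreating and checking the clamp from above.

>>> play_rows:
  motion:
    - [[0,0,-10],[0,0,0]]
    - [[0,0,-20],[0,0,0]]
    - [[0,0,-25],[0,0,0]]
    - [[-5,0,-25],[0,0,0]]
    - [[-5,0,-25],[0,0,0]]
    - [[-5,0,-25],[0,0,0]]
    - [[-5,0,-20],[0,0,0]]
    - [[0,0,-20],[0,0,0]]
    - [[0,0,0],[0,0,0]]
    - [[0,0,0],[0,0,0]]
    - [[0,0,0],[0,0,0]]
  fingers: 60

```text
time_s: 17.18
eef_pos: [532.9, 52.1, 267.2]
ee_rot: [-0.0, 0.632, 0.775, -0.0]
force: [-1.0, -0.2, -0.2]
grip_width: 0.701
```

Run:
```python
from h import *
s=ctrl.sense();im=ctrl.capture("wrist");k=wristk(s);np.savez("w8.npz",**k);print(s['time_s'],s['eef_pos'],s['force'])
cv2.imwrite("pics/w8.png",cv2.resize(im[80:300,:440],(800,400),interpolation=cv2.INTER_CUBIC)[:,:,::-1])
```

```text
17.1833 [532.8590543   52.13323271 267.24971327] [-0.97391952 -0.20195567 -0.18161532]
```

View pics/w8.png

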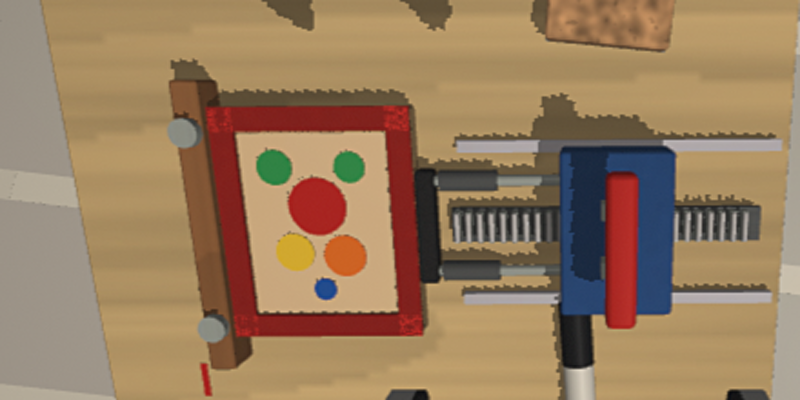

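Run:
```python
from h import *
L=lambda f:{a:v for a,v in np.load(f).items()}
e=np.array([-.2096,.978,0]);k1,k8=L("w1.npz"),L("w8.npz")
c=lambda x,y:(x/800*440,80+y/400*220)
for n,k,pad,bar in(("start",k1,(248.5,197),(373,209)),("now",k8,c(419.5,225),c(621.5,250))):
    print(n,e@(ray(0,bar,97,k)-ray(0,pad,34,k)))
g=lambda p:ray(0,c(*p),36,k8)
a,b,d,h=map(g,[(207,106),(412,106),(425,335),(238,335)])
for u,v in((a,b),(h,d),(a,h),(b,d)):print(np.degrees(np.arctan2(*(v-u)[1::-1])),np.linalg.norm(v-u))
```

```text
start 109.4180280412406
now 100.80409706278837
101.6901264670397 100.98448772417717
101.6808560668909 100.32559846859672
11.88268533518471 119.24809203348433
11.566120610177773 119.26393049973841
```

The pad is squeezed by about 5–8 mm (4–7 N), and the panel is square and home. Handing in.

```bash
python3 -c "
from rig import ctrl
print(ctrl.finish_job())"
```

```text
the job is handed in; nothing more can be done
None
```

I clamped the panel against the end stop and handed the job in at about 17 s of the 48 s allowed. `finish_job` reports no verdict, so the result rests on the checks below.

I gripped the red bar and lifted it about 7.5 mm. With the bar held up, I slid the jaw until the wrist force along its travel read about 8 N. Then I lowered the bar 2 mm and let go. The jaw settled about 4 mm back into a notch.

**Bar:** the closed fingers came down to 97.8 mm without touching it. On a tooth its top would be at 100.5 mm, so it is seated.

**Panel:** it lies against the stop and is square to the holder within about 0.01 rad.

**Clamping force:** this was not measured directly after letting go, and my estimates from images and travel disagree. They range from about 3 to 7 N, all inside the 2 to 10 N window.

**Other objects:** the robot was clear of everything at hand-in. The marker and sanding block on the board looked unmoved in the last pictures, but I did not measure them or the other objects again.

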